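# Find the heavy side of the dyno's crank disc and hold it down

## Robot

A 6-joint arm with a two-finger parallel gripper is mounted at the origin on the work surface. World frame = base frame: x ahead of the robot, y to its left, z up, the work surface at z = 0. Lengths are in m, angles in rad, forces in N, time in s.
With the tool pointing down it reaches from about 0.35 to 0.775 m from the base axis. Payload 5.5 kg.
Tool frame: the origin (TCP) lies at the very end of the fingers, on their centre line; the grasp point (between the pads) lies 19 mm behind it; z points along the fingers, y is the direction in which the jaws open and shut (so a half turn about z gives the same grasp; the last joint's range is limited). The gripper opens to 85 mm and grips with 20 to 120 N. Pads are 22 mm wide; open, the fingers measure 114 mm over their backs; the gripper's body (76 mm by 85 mm) begins 54 mm behind the grasp point. The pads swing forward as they close: fully open they stand 13 mm farther back than shut.
Start: joints at [1.036, 0.313, 0.046, 1.304, 0, 1.431], TCP at [0.221, 0.531, 0.231] pointing down, gripper open.
Joint ranges: [-2.76, 2.76], [-0.86, 1.69], [-1.03, 1.26], [-2.2, 2.34], [-1.47, 1.5], [-3.14, 3.14]. Speed limits (rad/s): [2.57, 2.57, 3.14, 3.14, 3.14, 3.14].

## Interface

Orientations are given as a unit quaternion [w, x, y, z].
In Python, from workcell import env gives the robot as it stands. The module is installed in compiled form; this text tells all that it offers.
- The arm moves only by the shell command python3 -m pendant 'ROWS' [FORCE]. ROWS is JSON, a list of rows, each an object with "fingers": the finger opening in mm, from 0 to 85.4; "delta_pos": the shift along the tool's x, y, z in mm, a list of three; "angular": the turn, a rotation vector about the tool's x, y, z in rad, a list of three. In form: [{"fingers": fingers, "delta_pos": [x, y, z], "angular": [ax, ay, az]}, ...]. A call has 1 to 12 rows; each row shifts and turns the commanded pose from where the row before left it, along the tool's axes as they then stand; what a row does not reach is not made up. A row lasts 1/10 s, in which the tool goes at most 50 mm and 8.59 degrees, less where a joint would pass 70% of its speed; a pose out of reach is approached as far as the arm can. A call is refused whole if a number of a shift passes 50 or a number of a turn 0.15, either way. A call with a gripper value outside its range is refused whole. The fingers move at their own pace and stop on an object; FORCE is the grip in N (left out, the last holds). Time passes only in rows, so rows that do not move let the fingers close. It gives the time, the measured TCP pose, the force and the opening at its end, in the units of the state.
- env.get_state(): the state, without advancing time (a new reading comes with each control period).
- env.read_camera(name): name is "side" or "top" or "wrist"; returns the picture (480x640x3 uint8, blue, green, red); there is no depth.
- env.camera_params(name): a dict with "fx", "fy", "cx", "cy" (pixels), "k1" (the pictures are not rectified: a ray, as slopes to the right and down, at radius r is drawn at 1 + k1 r^2 times it, then the intrinsics apply), "view" (4x4, takes a point from world to camera coordinates). Camera axes: x right, y up, looking along -z (the intrinsics and any distortion apply to the point x, -y, -z); pixel columns grow to the right and rows downward; lengths in m; the calibration is good to about 2 mm. A picture is of the moment at which its call begins: read the wrist's pose just before it. camera_params takes no time and is no camera call; for the wrist camera it gives the pose at the moment of the call.
- env.hand_in(): hands the job in, once; it reports no verdict.
The state is a dict: "clock": time; "joint_pos": joint angles; "qvel": joint speeds; "tau": joint torques, N m; "tcp_pos": TCP position; "orientation": TCP orientation; "wrist_force": force on the tool from outside, world axes, zero at the start; "ft_torque": the same for the moment, N m; "finger_gap": finger opening in m.
Only numpy, scipy, OpenCV 4.12 (cv2) and the standard library are available. Lean on these libraries where they do the work, as an engineer would, in place of code of your own. Each camera call takes 0.05 s, during which the arm holds its last target. There are 200 camera calls.

## Task

The shock dyno's drive shakes, so its crank disc must be balanced. Push the mushroom stop button fully in before you lay hold of the disc, then turn the disc by hand by its crank roller to feel which side of it is heavy. Bring the heavy side straight to the bottom and finish while still gripping the roller, holding the disc still there, with the stop button left in and the spanner and the tin left where they are.

Things in the scene. Friction and masses are not known exactly. Their poses are not given: they have to be found in the camera images.
- drive: Crank drive of the dyno, bolted to the bench: a steel base plate 170 mm (x) by 435 mm (y), 12 mm thick, a horizontal shaft along y 140 mm above the bench in two pillow-block bearings, a gear-motor at the +y end and an overhung crank disc at the -y end. Origin on the bench straight under the disc's centre, z up. Plate y -50 to 385 mm; bearings from y 38 mm on, 173 mm high; motor from y 160 mm on, 225 mm high.
- crank_disc: Steel disc, 160 mm across, 26 mm thick, about 4 kg. Origin at its centre on the shaft axis; y along the shaft, as the drive's; z from the shaft towards the roller; it turns about y without end. One side is heavier by a spot inside that cannot be seen (heavy_spot in the rules, its z axis from the spot to the shaft), at any angle to the roller and told nowhere: it must be felt.
- roller: Middle of the roller on the disc's crank pin: 30 mm across, 42 mm long along y, 50 mm from the shaft axis, its middle 65 mm in -y from the disc's mid-plane (52 mm clear of its face); it spins freely. Origin in its middle; its own frame spins too. A 25 mm thick collar joins it to the disc. Taking the disc round by it needs about 0.26 N m for the bearings' drag, plus or minus up to 0.15 to 0.22 N m for the heavy side; the drag holds the disc wherever it is left.
- stop_box: Switch box 80 x 80 x 60 mm screwed to the bench, a mushroom stop button on its top. Origin on the bench under its centre, z up.
- stop (a joint): How far the mushroom button is pushed in, m: 0 out, 0.008 fully in. It starts to move at 6 N and takes 8 N at the end of its travel; it stays where it has been pushed to.
- stop_top (a point): Top middle of the mushroom head (40 mm across), 91.5 mm above the bench when out. It is pushed straight down.
- spanner: A loose steel spanner, 170 mm long, lying on the bench between the stop box and the drive; to be left alone. Origin under its middle.
- grease_tin: A loose closed tin, 64 mm across and 85 mm high, standing beyond the stop box; to be left alone. Origin under its centre.
Things that resemble listed ones, but are neither listed nor needed, are in the scene too. What is shaped like the stop_box but purple is not meant.

How it is judged:
On the way, in this order (a step that is already met when the one before it is completed fails the run):
1. the stop button is pushed fully in (value of joint stop above 0.0065 m), for 0.2 s.
2. the disc is turned by the roller in the fingers (distance of roller from where it was at the start of the episode above 0.015 m and contact force between the fingers and roller above 1 N), for 0.1 s.
At the end, for the whole second after the job is handed in: the heavy side is within 20 degrees (0.35 rad) of straight down, the disc still (under 0.05 rad/s), the roller in the fingers (over 3 N), the stop button in by over 6.5 mm, the spanner and tin within 40 mm of where they were and the tin upright (angle between heavy_spot's own z axis and vertical below 0.35 rad and angular speed of crank_disc below 0.05 rad/s and contact force between the fingers and roller above 3 N and value of joint stop above 0.0065 m and distance of each of spanner, grease_tin from where it was at the start of the episode below 0.04 m and angle between grease_tin's own z axis and vertical below 0.3 rad); the arm keeps its last pose, push and grip.
It fails at once if the disc or its roller is touched before the stop button is in (value of joint stop below 0.006 m and contact force between any of the fingers, the arm and crank_disc above 0.5 N).
It fails at once if the spanner or the tin is pushed away or tipped (not (distance of spanner from where it was at the start of the episode below 0.04 m) or not (distance of grease_tin from where it was at the start of the episode below 0.04 m) or not (angle between grease_tin's own z axis and vertical below 0.3 rad)).
It also fails if it takes over 72 s, if anything falls off the work surface, if the arm or the gripper's body presses on something with over 40 N, if the wrist force passes 120 N, or if a joint passes its speed limit or range.

## Working session

There is one attempt and no reset: what is moved stays moved. The work goes in short steps, Python scripts to look and compute and a shell command to move; the robot and the scene stay as the last step left them, time stands still between calls to the robot, and variables do not carry over. Pictures are saved under pics/ and viewed, about 8 in all and at most 12, crops included, and the job is handed in when it is done.

```bash
mkdir -p pics; python3 - <<'E'
from workcell import env
import cv2,numpy as np
s=env.get_state();print(s)
for n in ("side","top"):
    im=env.read_camera(n);cv2.imwrite(f"pics/{n}0.png",im);p=env.camera_params(n);print(n,p)
E
```

```text
{'clock': 0.0, 'joint_pos': array([1.03638107e+00, 3.13983293e-01, 4.49773131e-02, 1.30358996e+00,
       1.82842266e-05, 1.43117884e+00]), 'qvel': array([-0.00028617,  0.00063598,  0.00050788,  0.00052257, -0.00055731,
       -0.00154132]), 'tau': array([-2.69364682e-04, -4.80629897e+01,  2.98532510e+01,  1.94321066e-02,
       -1.10445735e-04, -5.81575918e-06]), 'tcp_pos': array([0.22090983, 0.53032203, 0.23041792]), 'orientation': array([-3.06168690e-04,  1.96119323e-01,  9.80579625e-01, -8.46163388e-04]), 'wrist_force': array([-0.91185997, -0.65217246,  0.56728416]), 'ft_torque': array([ 0.01306106,  0.07302643, -0.01432219]), 'finger_gap': 0.08559818925906296}
side {'fx': 478.2652310671184, 'fy': 478.2652310671184, 'cx': 318.7023870982112, 'cy': 243.56853389681385, 'k1': -0.03990856024157742, 'view': array([[ 0.99804572, -0.06226328,  0.0052943 , -0.50537956],
       [ 0.02746359,  0.51316953,  0.85784776, -0.03566338],
       [-0.05612928, -0.85602589,  0.51387662, -0.99452838],
       [ 0.        ,  0.        ,  0.        ,  1.        ]])}
top {'fx': 443.79508536420934, 'fy': 443.79508536420934, 'cx': 317.6898116478934, 'cy': 243.3162575691509, 'k1': -0.056111118326805105, 'view': array([[ 2.59027290e-03, -9.99618144e-01, -2.75110388e-02,
        -1.39335297e-01],
       [ 9.93904014e-01, -4.58726892e-04,  1.10247904e-01,
        -4.76906444e-01],
       [-1.10218425e-01, -2.76289041e-02,  9.93523297e-01,
        -8.38418967e-01],
       [ 0.00000000e+00,  0.00000000e+00,  0.00000000e+00,
         1.00000000e+00]])}
```

View pics/top0.png

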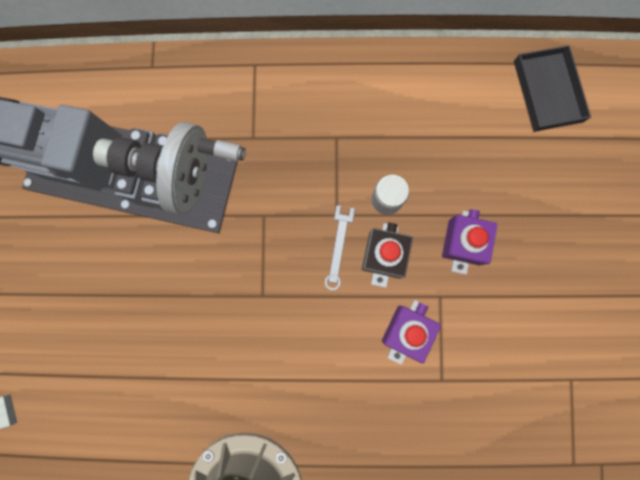

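View pics/side0.png

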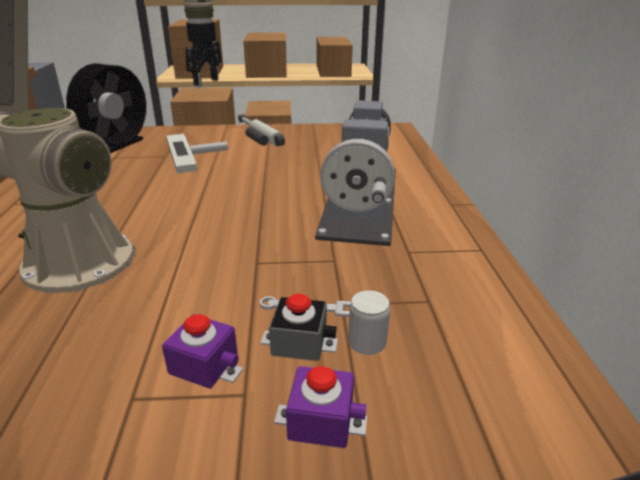

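The top view shows three switch boxes: dark grey at (390,252), and purple ones at (470,238) and (412,335). The grey one fits because it isn't purple, the spanner (340,250) lies between it and the drive, and the tin (391,193) stands beyond it. I'll confirm this in one enlarged crop.

```bash
python3 - <<'E'
import cv2,numpy as np
t=cv2.imread("pics/top0.png");s=cv2.imread("pics/side0.png")
r=lambda im,x,y,w,h,k:cv2.resize(im[y:y+h,x:x+w],None,fx=k,fy=k,interpolation=cv2.INTER_CUBIC)
a=r(t,120,90,130,100,3);a=cv2.resize(t[110:245,120:255],(400,400)) if 0 else r(t,120,110,130,100,3)
b=r(t,320,170,130,100,3);c=r(s,310,130,130,100,3);d=r(s,260,270,130,100,3)
im=np.vstack([np.hstack([a,b]),np.hstack([c,d])]);cv2.imwrite("pics/crop1.png",im);print(im.shape)
E
```

```text
(600, 780, 3)
```

View pics/crop1.png

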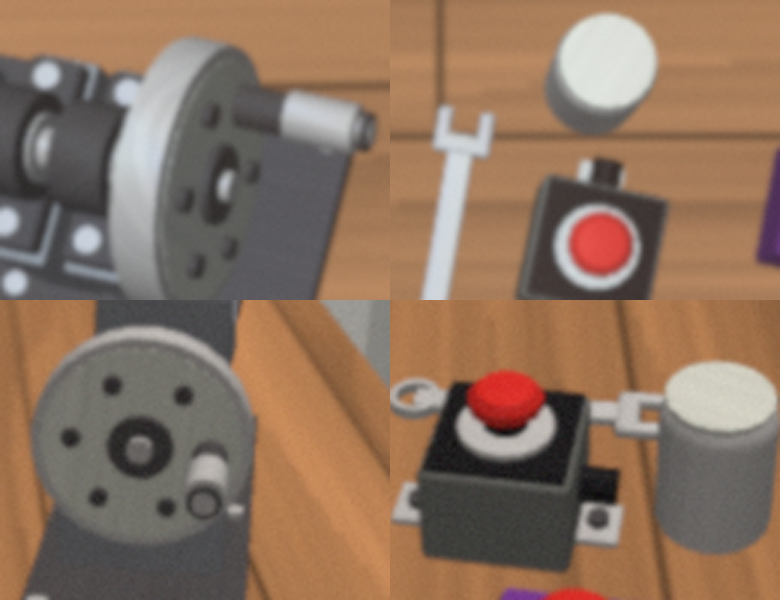

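```bash
cat > h.py <<'E'
from workcell import env
import numpy as np
from scipy.optimize import least_squares
def proj(n,p):
    c=env.camera_params(n);q=(c["view"]@np.append(p,1))[:3];a=np.array([q[0],-q[1]])/-q[2]
    return a*(1+c["k1"]*(a@a))*[c["fx"],c["fy"]]+[c["cx"],c["cy"]]
def tri(**px):
    f=lambda p:np.concatenate([proj(n,p)-v for n,v in px.items()])
    r=least_squares(f,[.5,0,.1]);return r.x,r.fun
def onz(n,px,z):
    r=least_squares(lambda p:proj(n,[p[0],p[1],z])-px,[.5,0]);return r.x
E
python3 - <<'E'
from h import *
np.set_printoptions(precision=4,suppress=True)
print("button",*tri(top=(390.3,251.3),side=(298.3,298)), onz("top",(390.3,251.3),.0915))
print("hub",*tri(top=(196,172.3),side=(356.3,179.7)))
print("roller",*tri(top=(227,150.3),side=(379.3,187.7)))
print("roller near",*tri(top=(238.5,152.5),side=(377.7,193)))
A=onz("top",(219,233),.012);B=onz("top",(25,188),.012);print("plate",A,B,np.linalg.norm(A-B),np.degrees(np.arctan2(*(B-A)[::-1])))
print(proj("top",[.5,.1,0]))
print("side corner",onz("side",(391,242),.012),onz("side",(317,238),.012))
print("tin",onz("top",(392.5,190.7),.085),"spanner",onz("top",(345,213),.005),onz("top",(333,283),.005))
E
```

```text
button [ 0.4565 -0.2704  0.0901] [-0.0332 -0.6071 -0.5234  0.0686] [ 0.4552 -0.2703]
hub [0.5893 0.07   0.1389] [ 0.0074 -0.3295 -0.3934  0.0951]
roller [0.6276 0.0154 0.1437] [ 0.0403 -0.9062 -1.0309  0.2805]
roller near [ 0.6228 -0.0043  0.1417] [ 0.0079 -0.1835 -0.2052  0.0552]
plate [0.4992 0.0586] [0.5954 0.4755] 0.4277952143603419 77.01590811154878
[200.3136 233.4529]
side corner [0.6657 0.0205] [0.5054 0.0464]
tin [ 0.567 -0.277] spanner [ 0.5402 -0.1928] [ 0.4006 -0.1686]
```

The crop shows the dark box with the red button centred at top-view (390,251) and side-view (298,298), clear of the tin and spanner. Triangulation puts the button top at (0.456, -0.270, 0.090), where 0.0915 is expected. The roller is 50 mm from the shaft axis on the drive's +x side, and the drive's yaw is about -13°. I'll turn the tool to the drive's axes (tool x = drive y, tool y = drive x) with the fingers shut, and go above the button.

```bash

python3 -m pendant '[{"fingers":0,"delta_pos":[0,0,-4],"angular":[0,0,0.14]},{"fingers":0,"delta_pos":[0,0,-4],"angular":[0,0,0.14]},{"fingers":0,"delta_pos":[0,0,-4],"angular":[0,0,0.14]},{"fingers":0,"delta_pos":[0,0,-4],"angular":[0,0,0.14]},{"fingers":0,"delta_pos":[0,0,-4],"angular":[0,0,0.14]},{"fingers":0,"delta_pos":[0,0,-4],"angular":[0,0,0.14]},{"fingers":0,"delta_pos":[0,0,-4],"angular":[0,0,0.14]},{"fingers":0,"delta_pos":[0,0,-4],"angular":[0,0,0.14]},{"fingers":0,"delta_pos":[0,0,0],"angular":[0,0,0.14]},{"fingers":0,"delta_pos":[0,0,0],"angular":[0,0,0.14]}]' 40
python3 -m pendant '[{"fingers":0,"delta_pos":[-35,33,0],"angular":[0,0,0]},{"fingers":0,"delta_pos":[-35,33,0],"angular":[0,0,0]},{"fingers":0,"delta_pos":[-35,33,0],"angular":[0,0,0]},{"fingers":0,"delta_pos":[-35,33,0],"angular":[0,0,0]},{"fingers":0,"delta_pos":[-35,33,0],"angular":[0,0,0]},{"fingers":0,"delta_pos":[-35,33,0],"angular":[0,0,0]},{"fingers":0,"delta_pos":[-35,33,0],"angular":[0,0,0]},{"fingers":0,"delta_pos":[-35,33,0],"angular":[0,0,0]}]'
python3 -m pendant '[{"fingers":0,"delta_pos":[-45,14,0],"angular":[0,0,0]},{"fingers":0,"delta_pos":[-45,14,0],"angular":[0,0,0]},{"fingers":0,"delta_pos":[-45,14,0],"angular":[0,0,0]},{"fingers":0,"delta_pos":[-45,14,0],"angular":[0,0,0]},{"fingers":0,"delta_pos":[-45,14,0],"angular":[0,0,0]},{"fingers":0,"delta_pos":[-45,14,0],"angular":[0,0,0]},{"fingers":0,"delta_pos":[-45,14,0],"angular":[0,0,0]},{"fingers":0,"delta_pos":[-45,14,0],"angular":[0,0,0]},{"fingers":0,"delta_pos":[-45,14,0],"angular":[0,0,0]},{"fingers":0,"delta_pos":[-45,14,0],"angular":[0,0,0]},{"fingers":0,"delta_pos":[0,0,0],"angular":[0,0,0]},{"fingers":0,"delta_pos":[0,0,0],"angular":[0,0,0]}]'
```

```text
clock: 1.1
tcp_pos: [0.2211, 0.5306, 0.263]
orientation: [0.0, 0.784, 0.621, -0.0]
wrist_force: [-0.5, -0.2, 0.0]
finger_gap: 0.0001
clock: 1.9
tcp_pos: [0.4168, 0.1973, 0.2631]
orientation: [-0.0, 0.782, 0.624, -0.0]
wrist_force: [0.9, 0.6, -0.3]
finger_gap: -0.0001
clock: 3.1
tcp_pos: [0.4523, -0.2715, 0.2623]
orientation: [-0.001, 0.782, 0.623, -0.0]
wrist_force: [-0.6, 0.3, 0.3]
finger_gap: -0.0005
```

```bash

python3 -m pendant '[{"fingers":0,"delta_pos":[1,3,40],"angular":[0,0,0]},{"fingers":0,"delta_pos":[1,0,40],"angular":[0,0,0]},{"fingers":0,"delta_pos":[0,0,40],"angular":[0,0,0]},{"fingers":0,"delta_pos":[0,0,30],"angular":[0,0,0]},{"fingers":0,"delta_pos":[0,0,14],"angular":[0,0,0]},{"fingers":0,"delta_pos":[0,0,0],"angular":[0,0,0]}]'
for i in 1 ; do python3 -m pendant '[{"fingers":0,"delta_pos":[0,0,3],"angular":[0,0,0]},{"fingers":0,"delta_pos":[0,0,3],"angular":[0,0,0]},{"fingers":0,"delta_pos":[0,0,3],"angular":[0,0,0]},{"fingers":0,"delta_pos":[0,0,0],"angular":[0,0,0]}]'; done
python3 -m pendant '[{"fingers":0,"delta_pos":[0,0,2],"angular":[0,0,0]},{"fingers":0,"delta_pos":[0,0,0],"angular":[0,0,0]}]'
python3 -m pendant '[{"fingers":0,"delta_pos":[0,0,1],"angular":[0,0,0]},{"fingers":0,"delta_pos":[0,0,0],"angular":[0,0,0]}]'
python3 -m pendant '[{"fingers":0,"delta_pos":[0,0,1],"angular":[0,0,0]},{"fingers":0,"delta_pos":[0,0,0],"angular":[0,0,0]}]'
```

```text
clock: 3.7
tcp_pos: [0.4546, -0.2663, 0.097]
orientation: [-0.003, 0.781, 0.624, -0.0]
wrist_force: [0.7, 0.3, 0.8]
finger_gap: -0.0
clock: 4.1
tcp_pos: [0.457, -0.2697, 0.0911]
orientation: [0.001, 0.782, 0.624, 0.0]
wrist_force: [0.9, 0.9, 1.3]
finger_gap: 0.0001
clock: 4.3
tcp_pos: [0.4571, -0.2698, 0.0892]
orientation: [0.001, 0.782, 0.624, 0.001]
wrist_force: [0.6, 1.0, 4.1]
finger_gap: -0.0002
clock: 4.5
tcp_pos: [0.4571, -0.2698, 0.0883]
orientation: [0.001, 0.782, 0.624, 0.001]
wrist_force: [-0.1, 1.7, 5.0]
finger_gap: -0.0001
clock: 4.7
tcp_pos: [0.4571, -0.2698, 0.0873]
orientation: [0.001, 0.782, 0.624, 0.001]
wrist_force: [0.6, 1.7, 5.3]
finger_gap: -0.0
```

```bash

for i in 1 2 3; do python3 -m pendant '[{"fingers":0,"delta_pos":[0,0,2],"angular":[0,0,0]},{"fingers":0,"delta_pos":[0,0,0],"angular":[0,0,0]}]'; done
python3 -m pendant '[{"fingers":0,"delta_pos":[0,0,2],"angular":[0,0,0]},{"fingers":0,"delta_pos":[0,0,0],"angular":[0,0,0]},{"fingers":0,"delta_pos":[0,0,0],"angular":[0,0,0]}]'
```

```text
clock: 4.9
tcp_pos: [0.4571, -0.2698, 0.0852]
orientation: [0.001, 0.782, 0.624, 0.001]
wrist_force: [0.2, 1.4, 4.6]
finger_gap: 0.0003
clock: 5.1
tcp_pos: [0.4571, -0.2698, 0.0833]
orientation: [0.001, 0.782, 0.624, 0.001]
wrist_force: [0.2, 0.9, 4.9]
finger_gap: -0.0001
clock: 5.3
tcp_pos: [0.4572, -0.2698, 0.0829]
orientation: [0.001, 0.782, 0.624, 0.001]
wrist_force: [-2.5, 3.2, 16.9]
finger_gap: 0.0002
clock: 5.6
tcp_pos: [0.4573, -0.2699, 0.0827]
orientation: [0.002, 0.782, 0.624, 0.001]
wrist_force: [-6.6, 6.9, 30.5]
finger_gap: 0.0001
```

The button bottoms at z = 0.0828 (8.7 mm down from 0.0915) with the force rising hard to 30 N, so it's fully in. Next I'll lift, open the fingers and go above the roller.

```bash

python3 -m pendant '[{"fingers":0,"delta_pos":[0,0,-20],"angular":[0,0,0]},{"fingers":0,"delta_pos":[0,0,-40],"angular":[0,0,0]},{"fingers":85,"delta_pos":[0,0,-40],"angular":[0,0,0]},{"fingers":85,"delta_pos":[0,0,-40],"angular":[0,0,0]},{"fingers":85,"delta_pos":[0,0,-40],"angular":[0,0,0]}]'
python3 -m pendant '[{"fingers":85,"delta_pos":[40,13,0],"angular":[0,0,0]},{"fingers":85,"delta_pos":[40,13,0],"angular":[0,0,0]},{"fingers":85,"delta_pos":[40,13,0],"angular":[0,0,0]},{"fingers":85,"delta_pos":[40,13,0],"angular":[0,0,0]},{"fingers":85,"delta_pos":[40,13,0],"angular":[0,0,0]},{"fingers":85,"delta_pos":[40,13,0],"angular":[0,0,0]},{"fingers":85,"delta_pos":[40,13,0],"angular":[0,0,0]},{"fingers":85,"delta_pos":[32,12,0],"angular":[0,0,0]},{"fingers":85,"delta_pos":[0,0,0],"angular":[0,0,0]},{"fingers":85,"delta_pos":[0,0,0],"angular":[0,0,0]},{"fingers":85,"delta_pos":[0,0,0],"angular":[0,0,0]}]'
cat > snap.py <<'E'
import sys,cv2,numpy as np
from h import *
s=env.get_state();a=env.read_camera("wrist");b=env.read_camera("side")
b=cv2.resize(b[100:340,200:440],(480,480),interpolation=cv2.INTER_CUBIC)
cv2.imwrite(sys.argv[1],cv2.resize(np.hstack([a,b]),(800,343),interpolation=cv2.INTER_AREA))
np.save("pics/last_wrist.npy",a)
print(s["tcp_pos"],s["orientation"],env.camera_params("wrist"))
E
python3 snap.py pics/s1.png
```

```text
clock: 6.1
tcp_pos: [0.4559, -0.2693, 0.2599]
orientation: [-0.0, 0.782, 0.624, -0.0]
wrist_force: [0.8, -0.9, -0.8]
finger_gap: 0.0431
clock: 7.2
tcp_pos: [0.6255, 0.0111, 0.2581]
orientation: [-0.0, 0.782, 0.623, -0.0]
wrist_force: [-0.3, -0.1, 0.9]
finger_gap: 0.0852
[0.62549689 0.01113454 0.258109  ] [-1.61708445e-04  7.81964339e-01  6.23323030e-01 -3.81705636e-04] {'fx': 359.1656923573968, 'fy': 359.1656923573968, 'cx': 319.06373593809747, 'cy': 243.46055781673618, 'k1': -0.0022227979441684677, 'view': array([[ 9.74891341e-01, -2.22680883e-01, -3.11515302e-04,
        -6.07137017e-01],
       [ 2.12880162e-01,  9.32392664e-01, -2.92106071e-01,
        -9.77757554e-02],
       [ 6.53368924e-02,  2.84705364e-01,  9.56385877e-01,
        -4.49899718e-01],
       [ 0.00000000e+00,  0.00000000e+00,  0.00000000e+00,
         1.00000000e+00]])}
```

View pics/s1.png

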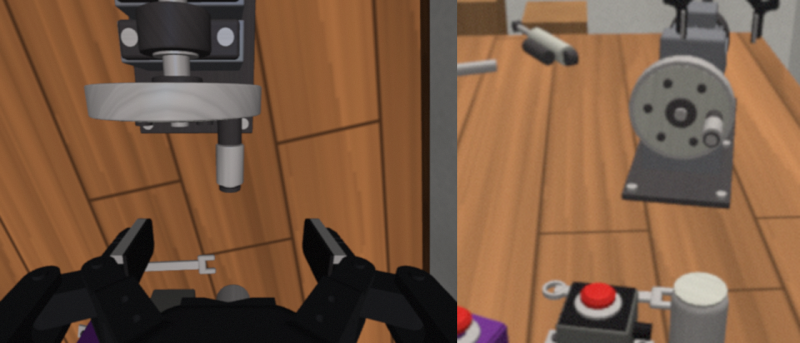

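The side view shows the button sitting low and the roller to the right of the hub. The wrist view shows the roller at about (322,232) full-scale, lined up between the fingers. I'll check its position.

```bash
python3 - <<'E'
from h import *
np.set_printoptions(precision=4,suppress=True)
for p,z in (((321.5,232),.155),((321.5,204),.155),((321.5,258),.155),((120,125),.16),((366,122),.16),((243,124),.22),((121,142),.14),((366,142),.14)): print(p,z,onz("wrist",p,z))
print(tri(side=(200+711/480*0+ (711-457)*1.4/2,100+130*1.4/2),wrist=(321.5,232)))
E
```

```text
(321.5, 232) 0.155 [0.6288 0.0186]
(321.5, 204) 0.155 [0.6333 0.0382]
(321.5, 258) 0.155 [ 0.6245 -0.0005]
(120, 125) 0.16 [0.5191 0.1177]
(366, 122) 0.16 [0.6728 0.0844]
(243, 124) 0.22 [0.6075 0.0966]
(121, 142) 0.14 [0.5053 0.1097]
(366, 142) 0.14 [0.6729 0.0714]
(array([0.6278, 0.014 , 0.1376]), array([ 0.4492,  0.0337, -0.1695,  0.0039]))
```

```bash

python3 -m pendant '[{"fingers":85,"delta_pos":[5,1.5,40],"angular":[0,0,0]},{"fingers":85,"delta_pos":[0,0,40],"angular":[0,0,0]},{"fingers":85,"delta_pos":[0,0,30],"angular":[0,0,0]},{"fingers":85,"delta_pos":[0,0,20],"angular":[0,0,0]},{"fingers":85,"delta_pos":[0,0,10],"angular":[0,0,0]},{"fingers":85,"delta_pos":[0,0,0],"angular":[0,0,0]},{"fingers":85,"delta_pos":[0,0,0],"angular":[0,0,0]}]'
python3 -m pendant '[{"fingers":20,"delta_pos":[0,0,0],"angular":[0,0,0]},{"fingers":20,"delta_pos":[0,0,0],"angular":[0,0,0]},{"fingers":20,"delta_pos":[0,0,0],"angular":[0,0,0]},{"fingers":20,"delta_pos":[0,0,0],"angular":[0,0,0]},{"fingers":20,"delta_pos":[0,0,0],"angular":[0,0,0]},{"fingers":20,"delta_pos":[0,0,0],"angular":[0,0,0]},{"fingers":20,"delta_pos":[0,0,0],"angular":[0,0,0]}]' 60
python3 snap.py pics/s2.png
```

```text
clock: 8.0
tcp_pos: [0.6292, 0.0158, 0.1195]
orientation: [0.001, 0.782, 0.623, 0.001]
wrist_force: [0.9, -0.4, -1.1]
finger_gap: 0.0852
clock: 8.7
tcp_pos: [0.6284, 0.0166, 0.1187]
orientation: [-0.0, 0.782, 0.624, 0.0]
wrist_force: [-3.7, 1.3, 5.0]
finger_gap: 0.0282
[0.62838547 0.01661329 0.11865274] [-1.30020416e-04  7.81668915e-01  6.23693586e-01  2.04322848e-05] {'fx': 359.1656923573968, 'fy': 359.1656923573968, 'cx': 319.06373593809747, 'cy': 243.46055781673618, 'k1': -0.0022227979441684677, 'view': array([[ 9.75304245e-01, -2.20865140e-01, -4.69121651e-04,
        -6.08900051e-01],
       [ 2.11123160e-01,  9.32904931e-01, -2.91745440e-01,
        -1.43733884e-01],
       [ 6.48740433e-02,  2.84441523e-01,  9.56495885e-01,
        -3.17685292e-01],
       [ 0.00000000e+00,  0.00000000e+00,  0.00000000e+00,
         1.00000000e+00]])}
```

View pics/s2.png

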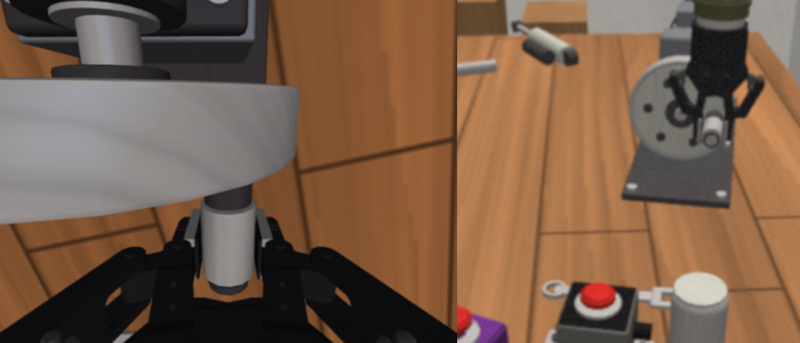

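The gap is 28 mm on the roller, with the pads either side of it in the wrist view. I'll start turning in 15° arcs, roller upward, and log the force and pose.

```bash

(python3 -m pendant '[{"fingers":20,"delta_pos":[0,-0.4,-3.2],"angular":[0,0,0]},{"fingers":20,"delta_pos":[0,-0.4,-3.2],"angular":[0,0,0]},{"fingers":20,"delta_pos":[0,-0.4,-3.2],"angular":[0,0,0]},{"fingers":20,"delta_pos":[0,-0.4,-3.2],"angular":[0,0,0]}]'
python3 -m pendant '[{"fingers":20,"delta_pos":[0,-1.2,-3],"angular":[0,0,0]},{"fingers":20,"delta_pos":[0,-1.2,-3],"angular":[0,0,0]},{"fingers":20,"delta_pos":[0,-1.2,-3],"angular":[0,0,0]},{"fingers":20,"delta_pos":[0,-1.2,-3],"angular":[0,0,0]}]'
python3 -m pendant '[{"fingers":20,"delta_pos":[0,-2,-2.6],"angular":[0,0,0]},{"fingers":20,"delta_pos":[0,-2,-2.6],"angular":[0,0,0]},{"fingers":20,"delta_pos":[0,-2,-2.6],"angular":[0,0,0]},{"fingers":20,"delta_pos":[0,-2,-2.6],"angular":[0,0,0]}]') | tee -a log.txt
```

```text
clock: 9.2
tcp_pos: [0.6279, 0.0167, 0.1313]
orientation: [0.0, 0.782, 0.624, 0.001]
wrist_force: [4.1, -0.3, -4.1]
finger_gap: 0.0284
clock: 9.6
tcp_pos: [0.6239, 0.0176, 0.1445]
orientation: [0.001, 0.782, 0.624, 0.001]
wrist_force: [4.6, -0.4, -2.5]
finger_gap: 0.0281
clock: 10.0
tcp_pos: [0.6169, 0.0192, 0.1558]
orientation: [0.002, 0.782, 0.624, 0.002]
wrist_force: [5.0, -0.9, -0.5]
finger_gap: 0.0286
```

```bash

(python3 -m pendant '[{"fingers":20,"delta_pos":[0,-2.6,-2],"angular":[0,0,0]},{"fingers":20,"delta_pos":[0,-2.6,-2],"angular":[0,0,0]},{"fingers":20,"delta_pos":[0,-2.6,-2],"angular":[0,0,0]},{"fingers":20,"delta_pos":[0,-2.6,-2],"angular":[0,0,0]}]'
python3 -m pendant '[{"fingers":20,"delta_pos":[0,-3,-1.2],"angular":[0,0,0]},{"fingers":20,"delta_pos":[0,-3,-1.2],"angular":[0,0,0]},{"fingers":20,"delta_pos":[0,-3,-1.2],"angular":[0,0,0]},{"fingers":20,"delta_pos":[0,-3,-1.2],"angular":[0,0,0]}]'
python3 -m pendant '[{"fingers":20,"delta_pos":[0,-3.2,-0.4],"angular":[0,0,0]},{"fingers":20,"delta_pos":[0,-3.2,-0.4],"angular":[0,0,0]},{"fingers":20,"delta_pos":[0,-3.2,-0.4],"angular":[0,0,0]},{"fingers":20,"delta_pos":[0,-3.2,-0.4],"angular":[0,0,0]}]'
python3 -m pendant '[{"fingers":20,"delta_pos":[0,-3.2,0.4],"angular":[0,0,0]},{"fingers":20,"delta_pos":[0,-3.2,0.4],"angular":[0,0,0]},{"fingers":20,"delta_pos":[0,-3.2,0.4],"angular":[0,0,0]},{"fingers":20,"delta_pos":[0,-3.2,0.4],"angular":[0,0,0]}]'
python3 -m pendant '[{"fingers":20,"delta_pos":[0,-3,1.2],"angular":[0,0,0]},{"fingers":20,"delta_pos":[0,-3,1.2],"angular":[0,0,0]},{"fingers":20,"delta_pos":[0,-3,1.2],"angular":[0,0,0]},{"fingers":20,"delta_pos":[0,-3,1.2],"angular":[0,0,0]}]'
python3 -m pendant '[{"fingers":20,"delta_pos":[0,-2.6,2],"angular":[0,0,0]},{"fingers":20,"delta_pos":[0,-2.6,2],"angular":[0,0,0]},{"fingers":20,"delta_pos":[0,-2.6,2],"angular":[0,0,0]},{"fingers":20,"delta_pos":[0,-2.6,2],"angular":[0,0,0]}]') > l2.txt; cat l2.txt >> log.txt; cat > an.py <<'E'
import re,sys
import numpy as np
from scipy.optimize import least_squares
np.set_printoptions(precision=2,suppress=True,linewidth=150)
g=lambda k:np.array([eval(x) for x in re.findall(k+r": (\[.*\])",open("log.txt").read())])
P,F=g("tcp_pos")*1000,g("wrist_force")
gap=[float(x) for x in re.findall(r"finger_gap: (\S+)",open("log.txt").read())]
u=np.array([.975,-.222,0]);x=P@u;z=P[:,2];fx=F@u;fz=F[:,2]
r=least_squares(lambda c:np.hypot(x-c[0],z-c[1])-50,[559,121])
c=r.x;ph=np.arctan2(z-c[1],x-c[0]);fr=fx*np.cos(ph)+fz*np.sin(ph);ft=-fx*np.sin(ph)+fz*np.cos(ph)
print("centre",c,"rms",r.fun.std())
np.save("an.npy",np.c_[ph,fr,ft])
print(np.c_[np.degrees(ph),r.fun,fr,ft,np.array(gap)*1000,P@[.222,.975,0]])
E
python3 an.py
```

```text
centre [559.27 123.15] rms 0.07384398762771235
[[  9.4   -0.1    3.34  -4.71  28.4  155.68]
 [ 25.32  -0.08   3.07  -4.22  28.1  155.67]
 [ 40.71   0.06   3.52  -3.69  28.6  155.67]
 [ 55.87   0.08   6.13  -2.98  28.5  155.69]
 [ 70.62   0.09   8.5   -2.17  28.3  155.64]
 [ 85.51   0.01  12.36  -1.55  28.3  155.61]
 [101.34  -0.07  17.21  -2.14  28.2  155.56]
 [119.91  -0.1   19.96  -1.8   28.4  155.52]
 [139.25   0.02  12.69  -1.6   28.1  155.43]]
```

The circle fits well (0.07 mm rms). The shaft axis is 5° off my start guess, so the command has drifted inward by about 3 mm and needs correcting. The wrist camera sits 75 mm toward the disc and would meet the disc rim when the roller is low. I'll tilt the tool 25° away about the jaw axis first, keeping the grip point fixed.

```bash

python3 -m pendant '[{"fingers":20,"delta_pos":[1.9,0,-0.1],"angular":[0,0.11,0]},{"fingers":20,"delta_pos":[1.9,0,-0.1],"angular":[0,0.11,0]},{"fingers":20,"delta_pos":[1.9,0,-0.1],"angular":[0,0.11,0]},{"fingers":20,"delta_pos":[1.9,0,-0.1],"angular":[0,0.11,0]},{"fingers":20,"delta_pos":[0,0,0],"angular":[0,0,0]}]'
python3 -m pendant '[{"fingers":20,"delta_pos":[-0.9,-2.4,1.9],"angular":[0,0,0]},{"fingers":20,"delta_pos":[-0.9,-2.4,1.9],"angular":[0,0,0]},{"fingers":20,"delta_pos":[-0.9,-2.4,1.9],"angular":[0,0,0]},{"fingers":20,"delta_pos":[-0.9,-2.4,1.9],"angular":[0,0,0]}]' | tee -a log2.txt
python3 -m pendant '[{"fingers":20,"delta_pos":[-1.3,-1,2.8],"angular":[0,0,0]},{"fingers":20,"delta_pos":[-1.3,-1,2.8],"angular":[0,0,0]},{"fingers":20,"delta_pos":[-1.3,-1,2.8],"angular":[0,0,0]},{"fingers":20,"delta_pos":[-1.3,-1,2.8],"angular":[0,0,0]}]' | tee -a log2.txt
```

```text
clock: 12.9
tcp_pos: [0.5431, 0.0446, 0.1554]
orientation: [-0.142, 0.763, 0.607, 0.171]
wrist_force: [-8.8, 11.0, 5.2]
finger_gap: 0.0284
clock: 13.3
tcp_pos: [0.5386, 0.0455, 0.1483]
orientation: [-0.136, 0.762, 0.609, 0.172]
wrist_force: [4.5, 5.7, 1.2]
finger_gap: 0.0286
clock: 13.7
tcp_pos: [0.5341, 0.0466, 0.1356]
orientation: [-0.137, 0.763, 0.609, 0.171]
wrist_force: [0.1, 5.0, 4.0]
finger_gap: 0.0284
```

```bash

(python3 -m pendant '[{"fingers":20,"delta_pos":[-1.4,-0.2,2.9],"angular":[0,0,0]},{"fingers":20,"delta_pos":[-1.4,-0.2,2.9],"angular":[0,0,0]},{"fingers":20,"delta_pos":[-1.4,-0.2,2.9],"angular":[0,0,0]},{"fingers":20,"delta_pos":[-1.4,-0.2,2.9],"angular":[0,0,0]}]'
python3 -m pendant '[{"fingers":20,"delta_pos":[-1.4,0.6,2.9],"angular":[0,0,0]},{"fingers":20,"delta_pos":[-1.4,0.6,2.9],"angular":[0,0,0]},{"fingers":20,"delta_pos":[-1.4,0.6,2.9],"angular":[0,0,0]},{"fingers":20,"delta_pos":[-1.4,0.6,2.9],"angular":[0,0,0]}]'
python3 -m pendant '[{"fingers":20,"delta_pos":[-1.2,1.4,2.6],"angular":[0,0,0]},{"fingers":20,"delta_pos":[-1.2,1.4,2.6],"angular":[0,0,0]},{"fingers":20,"delta_pos":[-1.2,1.4,2.6],"angular":[0,0,0]},{"fingers":20,"delta_pos":[-1.2,1.4,2.6],"angular":[0,0,0]}]'
python3 -m pendant '[{"fingers":20,"delta_pos":[-1,2.2,2.2],"angular":[0,0,0]},{"fingers":20,"delta_pos":[-1,2.2,2.2],"angular":[0,0,0]},{"fingers":20,"delta_pos":[-1,2.2,2.2],"angular":[0,0,0]},{"fingers":20,"delta_pos":[-1,2.2,2.2],"angular":[0,0,0]}]' )>> log2.txt
sed 's/log.txt/log2.txt/g;s/an.npy/an2.npy/' an.py > an2.py; python3 an2.py
```

```text
centre [559.18 124.74] rms 0.04430775726988281
[[ 151.91    0.04   -2.19   -2.53   28.6   163.93]
 [ 167.45   -0.03    1.86   -3.68   28.4   164.01]
 [-177.43    0.04    1.26   -4.26   28.4   163.93]
 [-162.48   -0.05    0.57   -5.01   28.5   163.96]
 [-147.91   -0.04   -0.44   -6.34   28.2   164.04]
 [-133.12    0.06   -0.99   -8.16   28.3   164.04]]
```

Radial forces are now near zero and the circle fit is 0.04 mm rms. I'll continue round.

```bash

(python3 -m pendant '[{"fingers":20,"delta_pos":[-0.8,2.7,1.6],"angular":[0,0,0]},{"fingers":20,"delta_pos":[-0.8,2.7,1.6],"angular":[0,0,0]},{"fingers":20,"delta_pos":[-0.8,2.7,1.6],"angular":[0,0,0]},{"fingers":20,"delta_pos":[-0.8,2.7,1.6],"angular":[0,0,0]}]'
python3 -m pendant '[{"fingers":20,"delta_pos":[-0.4,3.1,1],"angular":[0,0,0]},{"fingers":20,"delta_pos":[-0.4,3.1,1],"angular":[0,0,0]},{"fingers":20,"delta_pos":[-0.4,3.1,1],"angular":[0,0,0]},{"fingers":20,"delta_pos":[-0.4,3.1,1],"angular":[0,0,0]}]'
python3 -m pendant '[{"fingers":20,"delta_pos":[-0.1,3.2,0.2],"angular":[0,0,0]},{"fingers":20,"delta_pos":[-0.1,3.2,0.2],"angular":[0,0,0]},{"fingers":20,"delta_pos":[-0.1,3.2,0.2],"angular":[0,0,0]},{"fingers":20,"delta_pos":[-0.1,3.2,0.2],"angular":[0,0,0]}]'
python3 -m pendant '[{"fingers":20,"delta_pos":[0.3,3.2,-0.6],"angular":[0,0,0]},{"fingers":20,"delta_pos":[0.3,3.2,-0.6],"angular":[0,0,0]},{"fingers":20,"delta_pos":[0.3,3.2,-0.6],"angular":[0,0,0]},{"fingers":20,"delta_pos":[0.3,3.2,-0.6],"angular":[0,0,0]}]' 
python3 -m pendant '[{"fingers":20,"delta_pos":[0.6,2.9,-1.3],"angular":[0,0,0]},{"fingers":20,"delta_pos":[0.6,2.9,-1.3],"angular":[0,0,0]},{"fingers":20,"delta_pos":[0.6,2.9,-1.3],"angular":[0,0,0]},{"fingers":20,"delta_pos":[0.6,2.9,-1.3],"angular":[0,0,0]}]' )>> log2.txt
python3 an2.py
```

```text
centre [559.14 124.8 ] rms 0.07650644158112885
[[ 151.96   -0.02   -2.19   -2.53   28.6   163.93]
 [ 167.51   -0.08    1.85   -3.69   28.4   164.01]
 [-177.36    0.01    1.25   -4.26   28.4   163.93]
 [-162.4    -0.06    0.57   -5.01   28.5   163.96]
 [-147.82   -0.04   -0.44   -6.34   28.2   164.04]
 [-133.04    0.08   -1.     -8.16   28.3   164.04]
 [-118.68    0.05   -2.7    -7.56   28.    163.99]
 [-104.18    0.03   -3.88   -9.14   28.3   164.11]
 [ -90.64    0.11   -3.89   -9.8    28.5   164.1 ]
 [ -77.35   -0.08    0.39   -8.78   28.4   164.06]
 [ -62.75   -0.16    6.89   -9.77   28.3   164.1 ]]
```

```bash

(python3 -m pendant '[{"fingers":20,"delta_pos":[0.9,2.7,-1.9],"angular":[0,0,0]},{"fingers":20,"delta_pos":[0.9,2.7,-1.9],"angular":[0,0,0]},{"fingers":20,"delta_pos":[0.9,2.6,-1.9],"angular":[0,0,0]},{"fingers":20,"delta_pos":[0.9,2.6,-1.9],"angular":[0,0,0]}]'
python3 -m pendant '[{"fingers":20,"delta_pos":[1.2,1.9,-2.4],"angular":[0,0,0]},{"fingers":20,"delta_pos":[1.2,1.9,-2.4],"angular":[0,0,0]},{"fingers":20,"delta_pos":[1.2,1.9,-2.4],"angular":[0,0,0]},{"fingers":20,"delta_pos":[1.2,1.9,-2.4],"angular":[0,0,0]}]'
python3 -m pendant '[{"fingers":20,"delta_pos":[1.3,1,-2.8],"angular":[0,0,0]},{"fingers":20,"delta_pos":[1.3,1,-2.8],"angular":[0,0,0]},{"fingers":20,"delta_pos":[1.3,1,-2.8],"angular":[0,0,0]},{"fingers":20,"delta_pos":[1.3,1,-2.8],"angular":[0,0,0]}]'
python3 -m pendant '[{"fingers":20,"delta_pos":[1.4,0.2,-2.9],"angular":[0,0,0]},{"fingers":20,"delta_pos":[1.4,0.2,-2.9],"angular":[0,0,0]},{"fingers":20,"delta_pos":[1.4,0.2,-2.9],"angular":[0,0,0]},{"fingers":20,"delta_pos":[1.4,0.2,-2.9],"angular":[0,0,0]}]' )>> log2.txt
python3 an2.py | tail -5
cat > fit.py <<'E'
import numpy as np
d=np.r_[np.load("an.npy"),np.load("an2.npy")]
ph,fr,ft=d.T
A=np.c_[np.cos(ph),np.sin(ph),np.ones_like(ph)]
for nm,M in (("plain",A),("with fr",np.c_[A,abs(fr)])):
    s,*_=np.linalg.lstsq(M,ft,rcond=None);r=ft-M@s
    print(nm,s,"rms",r.std(),"amp Nm",.05*np.hypot(*s[:2]),"drag",.05*s[2],"phase",np.degrees(np.arctan2(s[1],s[0])))
E
python3 fit.py
```

```text
[ -62.72   -0.13    6.89   -9.78   28.3   164.1 ]
 [ -45.22   -0.1     5.34   -8.25   28.6   164.13]
 [ -28.61   -0.04    2.09   -7.75   28.1   164.16]
 [ -12.62   -0.01    1.55   -6.01   28.1   164.15]
 [   2.73   -0.04   -0.58   -6.18   28.3   164.2 ]]
plain [-0.8430087   3.76279621 -5.24824619] rms 0.48598456178543625 amp Nm 0.19280365022388965 drag -0.2624123097287278 phase 102.62790087694192
with fr [-0.87164882  3.9511619  -5.03430168 -0.04145951] rms 0.45370005715584727 amp Nm 0.20230825532293872 drag -0.2517150838490113 phase 102.44051605690377
```

The fit gives a heavy-side torque of 0.193 N m and drag of 0.262 N m, both matching the spec. The heavy side is straight down with the roller at φ = 192.6°. I'll go there backwards, which also gives a reverse-direction check.

```bash

(python3 -m pendant '[{"fingers":20,"delta_pos":[-1.4,-0.2,2.9],"angular":[0,0,0]},{"fingers":20,"delta_pos":[-1.4,-0.2,2.9],"angular":[0,0,0]},{"fingers":20,"delta_pos":[-1.4,-0.2,2.9],"angular":[0,0,0]},{"fingers":20,"delta_pos":[-1.4,-0.2,2.9],"angular":[0,0,0]}]'
python3 -m pendant '[{"fingers":20,"delta_pos":[-1.3,-1,2.8],"angular":[0,0,0]},{"fingers":20,"delta_pos":[-1.3,-1,2.8],"angular":[0,0,0]},{"fingers":20,"delta_pos":[-1.3,-1,2.8],"angular":[0,0,0]},{"fingers":20,"delta_pos":[-1.3,-1,2.8],"angular":[0,0,0]}]'
python3 -m pendant '[{"fingers":20,"delta_pos":[-1.2,-1.9,2.4],"angular":[0,0,0]},{"fingers":20,"delta_pos":[-1.2,-1.9,2.4],"angular":[0,0,0]},{"fingers":20,"delta_pos":[-1.2,-1.9,2.4],"angular":[0,0,0]},{"fingers":20,"delta_pos":[-1.2,-1.9,2.4],"angular":[0,0,0]}]'
python3 -m pendant '[{"fingers":20,"delta_pos":[-0.9,-2.6,1.9],"angular":[0,0,0]},{"fingers":20,"delta_pos":[-0.9,-2.6,1.9],"angular":[0,0,0]},{"fingers":20,"delta_pos":[-0.9,-2.6,1.9],"angular":[0,0,0]},{"fingers":20,"delta_pos":[-0.9,-2.6,1.9],"angular":[0,0,0]}]'
python3 -m pendant '[{"fingers":20,"delta_pos":[-0.6,-2.9,1.3],"angular":[0,0,0]},{"fingers":20,"delta_pos":[-0.6,-2.9,1.3],"angular":[0,0,0]},{"fingers":20,"delta_pos":[-0.6,-2.9,1.3],"angular":[0,0,0]},{"fingers":20,"delta_pos":[-0.6,-2.9,1.3],"angular":[0,0,0]}]'
python3 -m pendant '[{"fingers":20,"delta_pos":[-0.3,-3.2,0.6],"angular":[0,0,0]},{"fingers":20,"delta_pos":[-0.3,-3.2,0.6],"angular":[0,0,0]},{"fingers":20,"delta_pos":[-0.3,-3.2,0.6],"angular":[0,0,0]},{"fingers":20,"delta_pos":[-0.3,-3.2,0.6],"angular":[0,0,0]}]'
python3 -m pendant '[{"fingers":20,"delta_pos":[0.1,-3.2,-0.2],"angular":[0,0,0]},{"fingers":20,"delta_pos":[0.1,-3.2,-0.2],"angular":[0,0,0]},{"fingers":20,"delta_pos":[0.1,-3.2,-0.2],"angular":[0,0,0]},{"fingers":20,"delta_pos":[0.1,-3.2,-0.2],"angular":[0,0,0]}]' )>> log3.txt
sed 's/log.txt/log3.txt/g;s/an.npy/an3.npy/' an.py > an3.py; python3 an3.py
```

```text
centre [559.24 124.87] rms 0.014120387907350257
[[ -10.34   -0.02   -5.61    3.45   28.2   164.17]
 [ -25.17    0.01   -6.22    3.27   28.3   164.2 ]
 [ -39.44    0.     -3.51    2.42   28.4   164.12]
 [ -54.      0.02    2.17    1.12   28.6   164.08]
 [ -69.99   -0.02    1.9     0.83   28.2   164.04]
 [ -86.02   -0.01    2.81    1.44   28.4   164.02]
 [-101.14    0.01    1.58    1.28   28.    164.  ]]
```

```bash

(python3 -m pendant '[{"fingers":20,"delta_pos":[0.4,-3.1,-1],"angular":[0,0,0]},{"fingers":20,"delta_pos":[0.4,-3.1,-1],"angular":[0,0,0]},{"fingers":20,"delta_pos":[0.4,-3.1,-1],"angular":[0,0,0]},{"fingers":20,"delta_pos":[0.4,-3.1,-1],"angular":[0,0,0]}]'
python3 -m pendant '[{"fingers":20,"delta_pos":[0.8,-2.7,-1.6],"angular":[0,0,0]},{"fingers":20,"delta_pos":[0.8,-2.7,-1.6],"angular":[0,0,0]},{"fingers":20,"delta_pos":[0.8,-2.7,-1.6],"angular":[0,0,0]},{"fingers":20,"delta_pos":[0.8,-2.7,-1.6],"angular":[0,0,0]}]'
python3 -m pendant '[{"fingers":20,"delta_pos":[1,-2.2,-2.2],"angular":[0,0,0]},{"fingers":20,"delta_pos":[1,-2.2,-2.2],"angular":[0,0,0]},{"fingers":20,"delta_pos":[1,-2.2,-2.2],"angular":[0,0,0]},{"fingers":20,"delta_pos":[1,-2.2,-2.2],"angular":[0,0,0]}]'
python3 -m pendant '[{"fingers":20,"delta_pos":[1.2,-1.4,-2.6],"angular":[0,0,0]},{"fingers":20,"delta_pos":[1.2,-1.4,-2.6],"angular":[0,0,0]},{"fingers":20,"delta_pos":[1.2,-1.4,-2.6],"angular":[0,0,0]},{"fingers":20,"delta_pos":[1.2,-1.4,-2.6],"angular":[0,0,0]}]') >> log3.txt
python3 an3.py
cat > fit2.py <<'E'
import numpy as np
from scipy.linalg import lstsq
f=np.r_[np.load("an.npy"),np.load("an2.npy")];b=np.load("an3.npy")
d=np.r_[f,b];ph=d[:,0];sg=np.r_[np.ones(len(f)),-np.ones(len(b))]
s=lstsq(np.c_[np.cos(ph),np.sin(ph),sg],d[:,2])[0];print(s,"roller at",np.degrees(np.arctan2(s[1],s[0]))+90)
E
python3 fit2.py
```

```text
centre [559.18 124.84] rms 0.03751935379515314
[[ -10.29    0.03   -5.6     3.45   28.2   164.17]
 [ -25.11    0.05   -6.21    3.27   28.3   164.2 ]
 [ -39.38    0.03   -3.5     2.43   28.4   164.12]
 [ -53.93    0.02    2.17    1.12   28.6   164.08]
 [ -69.93   -0.03    1.9     0.83   28.2   164.04]
 [ -85.96   -0.04    2.81    1.44   28.4   164.02]
 [-101.08   -0.03    1.58    1.27   28.    164.  ]
 [-116.51   -0.01    1.64    2.32   28.4   163.98]
 [-131.31   -0.03    1.95    3.24   28.2   164.01]
 [-146.36    0.06    0.28    3.54   28.2   163.88]
 [-160.96    0.07    1.      4.52   28.1   163.93]]
[-0.83695018  3.81979875 -5.21316514] roller at 192.35868550703782
```

```bash

python3 -m pendant '[{"fingers":20,"delta_pos":[1.2,-0.6,-2.5],"angular":[0,0,0]},{"fingers":20,"delta_pos":[1.2,-0.6,-2.5],"angular":[0,0,0]},{"fingers":20,"delta_pos":[0,0,0],"angular":[0,0,0]},{"fingers":20,"delta_pos":[0,0,0],"angular":[0,0,0]},{"fingers":20,"delta_pos":[0,0,0],"angular":[0,0,0]},{"fingers":20,"delta_pos":[0,0,0],"angular":[0,0,0]},{"fingers":20,"delta_pos":[0,0,0],"angular":[0,0,0]}]' | tee log4.txt
python3 - <<'E'
import re,numpy as np
p=np.array(eval(re.search(r"tcp_pos: (\[.*\])",open("log4.txt").read())[1]))*1000
print(np.degrees(np.arctan2(p[2]-124.84,p@[.975,-.222,0]-559.18))%360)
E
python3 snap.py pics/s3.png
```

```text
clock: 24.0
tcp_pos: [0.5339, 0.0466, 0.1143]
orientation: [-0.137, 0.763, 0.609, 0.171]
wrist_force: [0.4, 7.6, 0.2]
finger_gap: 0.0282
192.1460345627362
[0.53394145 0.04655677 0.11432269] [-0.13740885  0.76253863  0.60866983  0.17080597] {'fx': 359.1656923573968, 'fy': 359.1656923573968, 'cx': 319.06373593809747, 'cy': 243.46055781673618, 'k1': -0.0022227979441684677, 'view': array([[ 0.97545813, -0.22017718, -0.00185535, -0.51007558],
       [ 0.21810657,  0.96506098,  0.14521303, -0.20837138],
       [-0.03018207, -0.14205389,  0.98939867, -0.24878334],
       [ 0.        ,  0.        ,  0.        ,  1.        ]])}
```

View pics/s3.png

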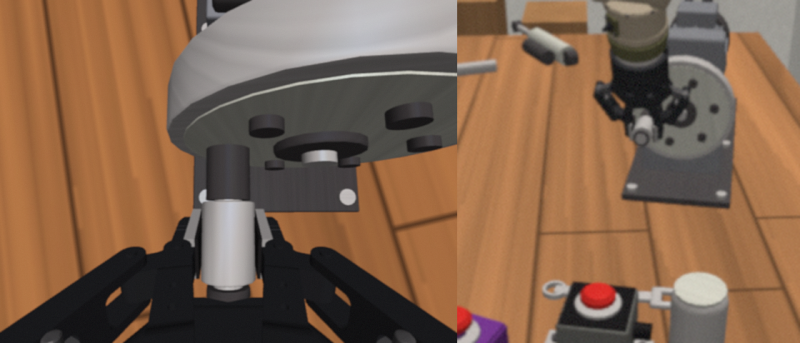

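The roller sits in the fingers, left of the hub and slightly low, at 192.1° against a target of 192.4°. The button is in and the spanner and tin haven't moved, so I'm handing in.

```bash
python3 -c "
from workcell import env
print(env.get_state()['qvel']);print(env.hand_in())"
```

```text
[ 1.33724611e-05  1.47487113e-04  1.58726772e-03  8.29640380e-04
  1.57459761e-03 -1.16028478e-03]
the job is handed in; nothing more can be done
None
```

The job is handed in at about 24 s. By my measurements the heavy side is straight down to within a few degrees, with the disc held still by its roller. No verdict was reported, so these are my own checks only.

- **Stop button:** I pushed the dark grey box's button until it bottomed. The top ended 8.7 mm down and the force rose to 30 N. The last picture shows it still in.
- **Feeling the disc:** I gripped the roller at 60 N and took the disc once round, then about half a turn back. The fit gave a drag of 0.26 N m and a heavy-side torque of about 0.19 N m, both within the stated figures. Forward and reverse readings agreed.
- **Final position:** The roller should stand at 192.4° (measured from the drive's +x, upward) for the heavy side to be down. It measured 192.1°, well inside the 20° limit.
- **At hand-in:** The finger gap was 28.2 mm on the roller and the arm was at rest. The spanner and tin looked unmoved in the side view.

**What went less well:**
- My first guess of the roller's angle was about 5° off. This caused up to 20 N of radial force in the first arc, which I corrected.
- A sideways force of about 8 N along the shaft remained at the end, from tilting the tool 25° to keep the wrist camera clear of the disc rim.

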